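Shut and bolt the slab saw's hood

ROBOT

A 6-joint arm with a two-finger parallel gripper is mounted at the origin on the work surface. World frame = base frame: x ahead of the robot, y to its left, z up, the work surface at z = 0. Lengths are in m, angles in rad, forces in N, time in s.
With the tool pointing down it reaches from about 0.35 to 0.775 m from the base axis. Payload 7.3 kg.
Tool frame: the origin (TCP) lies on the centre line of the jaws, within the pads' length; the fingertips stand 25 mm ahead of it and the grasp point (between the pads) lies 6 mm ahead of it; z points along the fingers, y is the direction in which the jaws open and shut (so a half turn about z gives the same grasp; the last joint's range is limited). The gripper opens to 92 mm and grips with 3 to 60 N. Pads are 19 mm wide; open, the fingers measure 130 mm over their backs; the gripper's body (75 mm by 190 mm) begins 47 mm behind the grasp point.
Start: joints at [1.115, 0.342, 1.524, -0, 1.275, -0.146], TCP at [0.16, 0.5, 0.252] pointing down, gripper open.
Joint ranges: [-2.53, 2.53], [-0.77, 2.02], [0.04, 2.7], [-1, 4.14], [0.28, 2.66], [-3.11, 3.11]. Speed limits (rad/s): [2.57, 2.57, 3.14, 3.14, 3.14, 3.14].

INTERFACE

Orientations are given as [roll, pitch, yaw] about the fixed x, y, z axes, in that order (R = Rz(yaw) Ry(pitch) Rx(roll)).
In Python, from cell import telemetry, read_camera, workorder gives the robot as it stands.
- The arm moves only by the shell command python3 -m creep 'ROWS' [FORCE]. ROWS is JSON, one flat list of numbers, 5 for each row, row after row: the opening, from 0 (shut) to 1 (fully open), then the shift along the world's x, y, z in m, then the turn about the world's z in rad. A call has 1 to 12 rows; each row shifts and turns the pose as measured when the row begins; what a row does not reach is not made up. A row lasts 1/8 s, in which the tool goes at most 62.5 mm and 10.7 degrees, less where a joint would pass 70% of its speed; a pose out of reach is approached as far as the arm can. A call is refused whole if a number of a shift passes 0.0625 or a number of a turn 0.188, either way. A call with a gripper value outside its range is refused whole. The fingers move at their own pace and stop on an object; FORCE is the grip in N (left out, the last holds). Time passes only in rows, so rows that do not move let the fingers close. It gives the time, the measured TCP pose, the force and the opening at its end, in the units of the state.
- telemetry.observe(): the state, without advancing time (a new reading comes with each control period).
- read_camera(name): name is "side" or "top" or "wrist"; returns a dict with "image" (420x560x3 uint8, red, green, blue), "fovy" (degrees; the focal length in pixels is half the picture's height over the tangent of half this angle, whatever the lens; pixels are square), "cx", "cy" (the principal point, pixels), "distortion" ([k1, k2, p1, p2, k3] as OpenCV has them; the pictures are not rectified), "R" (3x3) and "t" (3): a world point X has camera coordinates R X + t. Camera axes: x right, y down, z forward; pixel columns grow to the right and rows downward; lengths in m; the calibration is good to about 2 mm. A picture is of the moment at which its call begins. There is no depth.
- workorder.hand_in(): hands the job in, once; it reports no verdict.
The state is a dict: "time": time; "qpos": joint angles; "qvel": joint speeds; "joint_efforts": joint torques, N m; "tool_pos": TCP position; "tool_rot": TCP orientation; "contact_force": force on the tool from outside, world axes, zero at the start; "torque": the same for the moment, N m; "opening": finger opening in m.
Only numpy, scipy, OpenCV 4.12 (cv2) and the standard library are available. Lean on these libraries where they do the work, as an engineer would, in place of code of your own. Each camera call takes 0.05 s, during which the arm holds its last target.

TASK

Get the slab saw ready to run: push its clear hood down until it is fully shut, then hold the bolt's spring catch down with one fingertip and, while it is held, push the bolt by its knob with the other fingertip until it is fully home through the hood's eye. Take the hand away so that the catch springs up behind the bolt. The hood is only pushed down, never raised, and the stones and tools lying around stay where they are.

Things in the scene. Friction and masses are not known exactly. Their poses are not given: they have to be found in the camera images.
- saw: Slab saw, fixed, turned by up to 0.3 rad: green tank 360 (x) x 380 (y) x 140 mm high, metal deck on top, motor on its right (-y) side, bolt along its front (-x) edge; +y is the way the bolt goes home. Origin: centre of its underside. Its clear hood, 190 mm deep, starts 0.28 to 0.55 rad open and stays where it is left; 1 to 4 N down on the front rail move it. A 27 mm high bar handle is on top.
- hood_rail (a point): Middle of the upper face of the hood's front top rail, a flat metal strip 24 mm wide (front to back), 304 mm long (y), moving with the hood. The hinge is parallel to y, 150 mm behind (+x) the saw's origin, 148 mm above the table. Shut, this point is 179 mm in front of the hinge, 86 mm above it (234 mm above the table), its z upright; open, it is tilted back by the opening angle.
- bolt (a joint): Slide (m) of the bolt along the saw's +y: 0 = drawn back (start), 0.024 = home at its end stop, the bar through the eye plate on the hood's foot (59 mm from the drawn-back knob's axis, top 54 mm above the deck). About 3 N to slide. While the catch is up its tooth, 2.5 mm in front of the bolt's arm, stops it; with the hood not shut the bar misses or strikes the eye.
- knob_top (a point): Centre of the top of the upright round steel knob, 14 mm in diameter, 37 to 78 mm above the deck. Moves with the bolt. The bar and its two guides (top 44 mm above the deck) run parallel to y behind it, the guides' near faces 25 mm behind (+x) the knob's axis; the shut hood's front is 75 mm behind that axis. It stands on the bolt's arm (14 mm wide along y, 29 to 37 mm above the deck).
- catch (a joint): Angle (rad) of the spring catch about its pin: 0 = up (locking), grows as the pad is pressed, 0.14 = stop. Above 0.065 its tooth is clear of the bolt's arm. The pad sinks (distance from the pin) x angle: 55 mm from the pin, 3.6 mm free the bolt and 7.7 mm reach the stop, at about 6 N and 9 N. Released, it springs up; with the bolt home, its tooth rises behind the arm and locks it.
- pad_centre (a point): Centre of the upper face of the catch's ribbed steel press pad, 30 mm wide (x), 78 mm long (y), in line with the knob on its -y side (34 to 112 mm from the drawn-back knob's axis); 42 mm above the deck when up, 42 mm from the pin (115 mm from that axis). Between pad and knob the catch steps down to a low tongue (24 mm above the deck) that runs under the arm to the tooth.
- dress_stick: Abrasive dressing stick 90 x 16 x 16 mm lying on the deck, left of the bolt. Bystander. Origin at the centre of its underside.
- jade_blank: Small jade blank 42 x 34 x 14 mm on the deck, right of the catch. Bystander. Origin at the centre of its underside.
- carving_a: Grey carved stone with a round hole, 62 x 46 x 38 mm, on the table left of the saw. Bystander. Origin at the centre of its underside.
- carving_b: As carving_a, behind it. Bystander. Origin at the centre of its underside.
- arbor_wrench: Steel wrench lying on the table right of the saw, in front of its motor. Bystander. Origin at its middle, on its underside.
- bur_cup: White cup 80 mm tall, 72 mm across, burs standing in it to 115 mm, on the table left of the carvings. Bystander. Origin at the centre of its underside.

How it is judged:
By the outcome, as a careful person would: the job done as asked, in the order asked, and still so for the second after the job is handed in, with the robot touching nothing.
It also fails if it takes over 48 s, if anything falls off the work surface, if the arm or the gripper's body presses on something with over 40 N, if the wrist force passes 120 N, or if a joint passes its speed limit or range.

## Working session

There is one attempt and no reset: what is moved stays moved. The work goes in short steps, Python scripts to look and compute and a shell command to move; the robot and the scene stay as the last step left them, time stands still between calls to the robot, and variables do not carry over. Pictures are saved under pics/ and viewed, and the job is handed in when it is done.

```bash
ls; mkdir -p pics; python3 - <<'E'
from cell import telemetry, read_camera
import cv2
print(telemetry.observe())
for n in ["side","top","wrist"]:
    c=read_camera(n); cv2.imwrite(f"pics/{n}0.png",c["image"][:,:,::-1])
    print(n,c["fovy"],c["cx"],c["cy"],c["distortion"],c["R"],c["t"])
E
```

```text
pics
{'time': 0.0, 'qpos': array([ 1.11501755e+00,  3.42746656e-01,  1.52505669e+00, -2.29645017e-05,
        1.27537189e+00, -1.45989412e-01]), 'qvel': array([-0.00049917,  0.00068685,  0.0019213 ,  0.00074837, -0.00120524,
        0.00022852]), 'joint_efforts': array([ 1.91674453e-04, -4.31238377e+01, -2.44217777e+01,  7.17640459e-02,
        5.60030504e-02, -1.17391501e-04]), 'tool_pos': array([0.15986136, 0.49967096, 0.25101866]), 'tool_rot': array([-3.14002372e+00, -2.08494252e-04,  2.83180982e+00]), 'contact_force': array([-0.47622132, -0.03445759,  0.0865635 ]), 'torque': array([-0.05591647,  0.0033722 ,  0.00088725]), 'opening': 0.09174470630495267}
side 56.25581751553097 273.7590608692157 211.32643510214575 [-0.05536328  0.          0.          0.          0.        ] [[ 0.9575527  -0.28756598  0.01996574]
 [-0.18980754 -0.68112774 -0.70713372]
 [ 0.21694682  0.67332816 -0.7067979 ]] [-0.53876472  0.27609033  0.93306051]
top 43.74630848708995 281.0383444805538 208.45614472543997 [-0.10998452  0.          0.          0.          0.        ] [[ 1.40593218e-05 -9.99611907e-01 -2.78574208e-02]
 [-9.82289136e-01  5.20587991e-03 -1.87299101e-01]
 [ 1.87371433e-01  2.73666751e-02 -9.81907842e-01]] [0.08955591 0.61098017 1.26859139]
wrist 68.06773865363513 282.7951385361026 212.77802273592178 [0.00937029 0.         0.         0.         0.        ] [[ 3.04735276e-01  9.52436791e-01 -7.55675902e-04]
 [ 9.22109565e-01 -2.94833171e-01  2.50574045e-01]
 [ 2.38433141e-01 -7.70555666e-02 -9.68097142e-01]] [-0.52339608 -0.03103018  0.38903662]
```

View pics/side0.png

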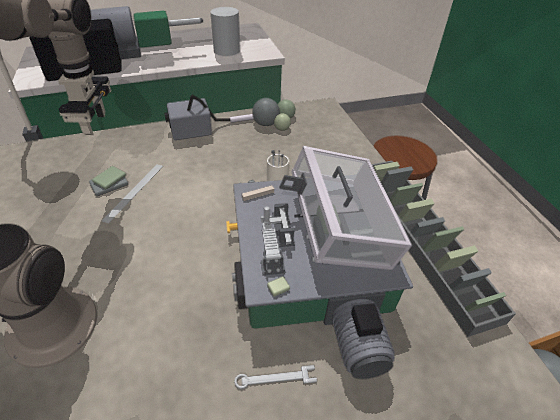

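View pics/top0.png

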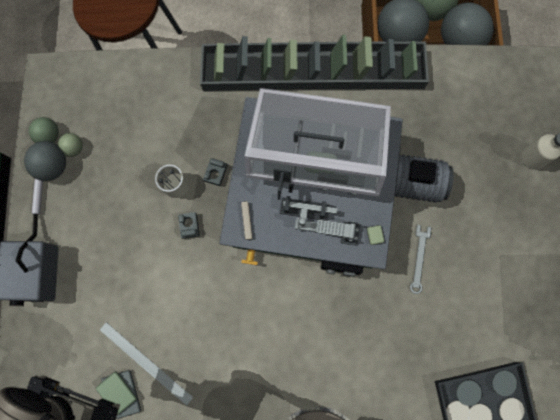

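View pics/wrist0.png

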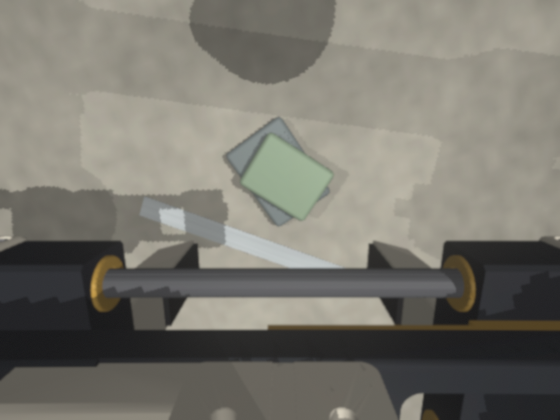

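The top view shows the saw around (310,180), with the bolt and pad near (330,225). The hood is open and the saw is turned slightly. I'll zoom in for pixel positions.

```bash
python3 - <<'E'
import cv2
a=cv2.imread("pics/top0.png")[80:290,210:410]; cv2.imwrite("pics/top0z.png",cv2.resize(a,None,fx=2.85,fy=2.85,interpolation=cv2.INTER_CUBIC))
a=cv2.imread("pics/top0.png")[185:255,220:400]; cv2.imwrite("pics/top0y.png",cv2.resize(a,None,fx=4.4,fy=4.4,interpolation=cv2.INTER_CUBIC))
a=cv2.imread("pics/side0.png")[140:340,220:420]; cv2.imwrite("pics/side0z.png",cv2.resize(a,None,fx=3,fy=3,interpolation=cv2.INTER_CUBIC))
a=cv2.imread("pics/side0.png")[170:300,230:330]; cv2.imwrite("pics/side0y.png",cv2.resize(a,None,fx=4.5,fy=4.5,interpolation=cv2.INTER_CUBIC))
E
```

```text
(no output)
```

View pics/top0z.png

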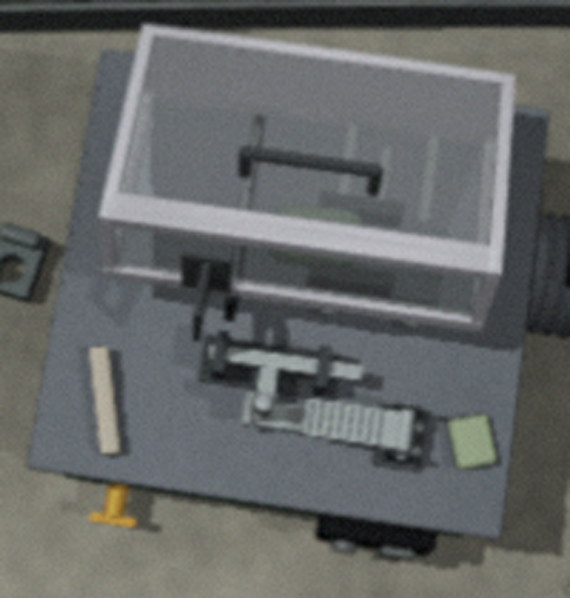

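View pics/top0y.png

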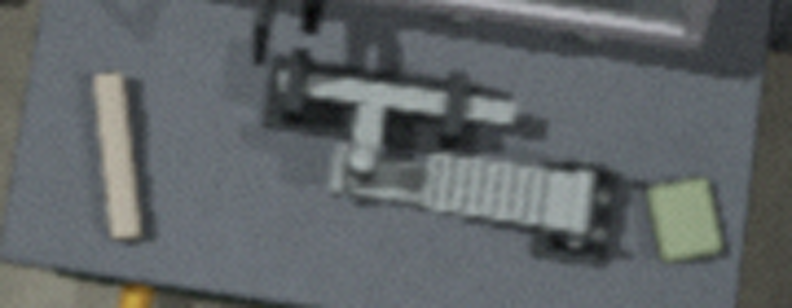

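View pics/side0z.png

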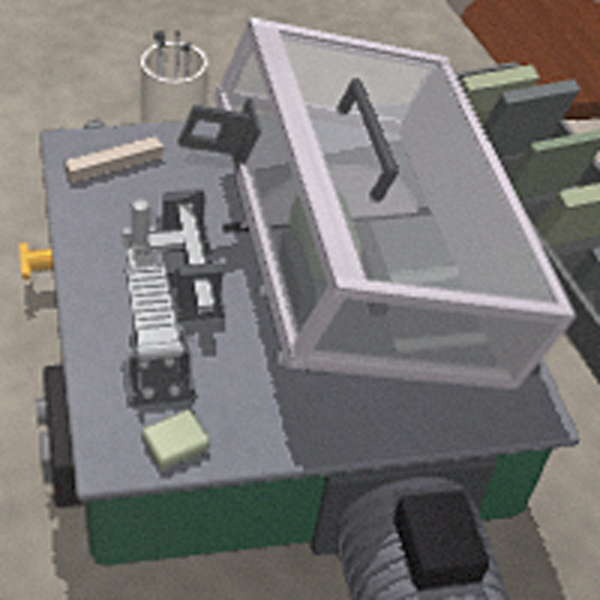

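View pics/side0y.png

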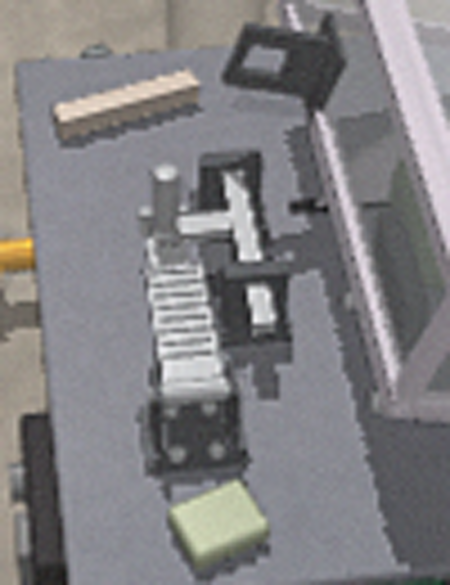

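```bash
cat > h.py <<'E'
import numpy as np, cv2
from cell import telemetry, read_camera
def cam(n):
    c=read_camera(n); f=210/np.tan(np.radians(c["fovy"])/2)
    c["K"]=np.array([[f,0,c["cx"]],[0,f,c["cy"]],[0,0,1.]]); c["D"]=np.array(c["distortion"]);c["R"]=np.array(c["R"]);c["t"]=np.array(c["t"]);return c
def ray(c,p):
    q=cv2.undistortPoints(np.array([[p]],float),c["K"],c["D"])[0,0]
    d=c["R"].T@np.array([q[0],q[1],1]); return -c["R"].T@c["t"], d/np.linalg.norm(d)
def atz(c,p,z):
    o,d=ray(c,p); return o+d*(z-o[2])/d[2]
def proj(c,X):
    return cv2.projectPoints(np.array(X,float).reshape(-1,3),cv2.Rodrigues(c["R"])[0],c["t"],c["K"],c["D"])[0][:,0]
def tri(c1,p1,c2,p2):
    o1,d1=ray(c1,p1);o2,d2=ray(c2,p2)
    s=np.linalg.lstsq(np.c_[d1,-d2],o2-o1,rcond=None)[0]
    a=o1+s[0]*d1;b=o2+s[1]*d2
    return (a+b)/2,np.linalg.norm(a-b)
E
python3 - <<'E'
from h import *
np.set_printoptions(precision=4,suppress=True)
T=cam("top");S=cam("side")
z=lambda p,s,o:((p[0]+.5)/s-.5+o[0],(p[1]+.5)/s-.5+o[1])
tz=lambda *p:z(p,2.85,(210,80)); ty=lambda *p:z(p,4.4,(220,185)); sz=lambda *p:z(p,3,(220,140)); sy=lambda *p:z(p,4.5,(230,170))
L={"knob":(ty(363,153),sy(165,173)),"padA_b":(ty(430,154),sy(200,240)),
"deckFL":(tz(28,468),sz(40,130)),"deckFR":(tz(500,535),sz(80,497)),"deckBR":(tz(548,112),sz(578,440)),
"railL":(tz(103,212),sz(255,22)),"railR":(tz(500,268),sz(340,292)),"padfar_front":(ty(586,231),sy(163,392)),"padfar_back":(ty(594,172),sy(225,385))}
for k,(a,b) in L.items(): print(k,*tri(T,a,S,b))
E
```

```text
knob [0.5534 0.0371 0.2179] 0.005050960462617856
padA_b [0.5591 0.0022 0.1998] 0.0014961166016191564
deckFL [0.5104 0.2307 0.1434] 0.001006095340515298
deckFR [ 0.4534 -0.157   0.1395] 0.0025606006466393897
deckBR [ 0.8192 -0.2129  0.1389] 0.0003943738628649808
railL [0.6866 0.1577 0.2838] 0.0023827596142002357
railR [ 0.6404 -0.1394  0.2815] 0.0050207567908716255
padfar_front [ 0.5187 -0.0779  0.1858] 0.002873461786726392
padfar_back [ 0.549  -0.0827  0.1867] 0.0032556991683032866
```

```bash
cat > fit.py <<'E'
from h import *
from scipy.optimize import least_squares
np.set_printoptions(precision=4,suppress=True)
T=cam("top");S=cam("side")
z=lambda p,s,o:((p[0]+.5)/s-.5+o[0],(p[1]+.5)/s-.5+o[1])
tz=lambda *p:z(p,2.85,(210,80)); ty=lambda *p:z(p,4.4,(220,185)); sz=lambda *p:z(p,3,(220,140)); sy=lambda *p:z(p,4.5,(230,170))
def model(p):
    x,y,w,zd,m,kx,ky,th=p
    ex,ey=180+m*1e3,190+m*1e3
    P={"FL":(-ex,ey,zd*1e3),"FR":(-ex,-ey,zd*1e3),"BL":(ex,ey,zd*1e3),"BR":(ex,-ey,zd*1e3)}
    K=np.array([kx,ky,zd])*1e3
    P["knob"]=K+[0,0,78]
    for n,dx,dy in [("pnf",-15,-34),("pnb",15,-34),("pff",-15,-112),("pfb",15,-112)]: P[n]=K+[dx,dy,42]
    c,s=np.cos(th),np.sin(th)
    for n,dx,yy in [("rLf",-191,152),("rRf",-191,-152),("rLb",-167,152),("rRb",-167,-152)]:
        P[n]=(150+c*dx+s*86, yy, 148-s*dx+c*86)
    cw,sw=np.cos(w),np.sin(w)
    out={}
    for n,q in P.items():
        q=np.array(q)/1e3; out[n]=np.array([x+cw*q[0]-sw*q[1],y+sw*q[0]+cw*q[1],q[2]])
    return out
O={"FL":(tz(28,468),sz(40,130)),"FR":(tz(500,535),sz(80,497)),"BR":(tz(548,112),sz(578,440)),"BL":(tz(100,50),None),
"knob":(ty(363,153),sy(165,173)),"pnb":(ty(430,154),sy(200,240)),"pnf":(ty(426,204),sy(150,247)),
"pff":(ty(586,231),sy(163,392)),"pfb":(ty(594,172),sy(225,385)),
"rLf":(tz(101,216),sz(250,18)),"rRf":(tz(500,272),sz(338,292)),"rRb":(tz(500,243),sz(366,292))}
def res(p):
    M=model(p);r=[]
    for n,(a,b) in O.items():
        if a: r+=list(proj(T,M[n])[0]-a)
        if b: r+=list(proj(S,M[n])[0]-b)
    return np.array(r)
f=least_squares(res,[.65,.02,-.146,.143,.005,-.11,.02,.4],loss="soft_l1")
if __name__=="__main__":
    print(f.x); i=0; r=res(f.x)
    for n,(a,b) in O.items():
        k=2*(bool(a)+bool(b)); print(n,r[i:i+k],model(f.x)[n]); i+=k
E
python3 fit.py
```

```text
[ 0.6656  0.0093 -0.1514  0.1412  0.006  -0.1161  0.0087  0.3023]
FL [-0.0741 -0.0445  0.492   0.4137] [0.5113 0.2311 0.1412]
FR [-0.0939  1.0288 -0.0597 -0.6369] [ 0.4522 -0.1565  0.1412]
BR [-0.0111 -0.5617  0.5988 -0.8307] [ 0.82   -0.2126  0.1412]
BL [ 0.5185 -0.0819] [0.8791 0.175  0.1412]
knob [ 0.6318  1.5898  0.7327 -0.0623] [0.5522 0.0354 0.2192]
pnb [ 0.8792 -0.323   0.9986  5.4611] [ 0.5619 -0.0005  0.1832]
pnf [-0.0355  1.1836 -0.5401  5.0528] [0.5322 0.0041 0.1832]
pff [-2.3566  0.012   0.8025 -1.2541] [ 0.5205 -0.073   0.1832]
pfb [-2.4978  0.5021  0.4423 -1.0169] [ 0.5501 -0.0776  0.1832]
rLf [-0.9129  0.8412  0.0722 -0.1822] [0.6819 0.1606 0.287 ]
rRf [ 0.5275  1.0971  0.3447 -1.4595] [ 0.636 -0.14   0.287]
rRb [ 1.1507  1.8246  1.7109 -0.1505] [ 0.6587 -0.1434  0.2798]
```

```bash
cat > tgt.py <<'E'
from fit import f
import numpy as np
from h import telemetry
x,y,w,zd,m,kx,ky,th=f.x
def W(q): return np.array([x+np.cos(w)*q[0]-np.sin(w)*q[1],y+np.sin(w)*q[0]+np.cos(w)*q[1],q[2]])
def rail(t,off=.004):
    c,s=np.cos(t),np.sin(t); return W((.150-c*.179+s*.086+off,0,.148+s*.179+c*.086))
E
python3 - <<'E'
from tgt import *
np.set_printoptions(precision=4,suppress=True)
for t in (th,.2,.1,0): print(t,rail(t)+[0,0,.025])
K=W((kx,ky,zd)); d=np.array([-np.sin(w),np.cos(w),0])
print("knob",K,"TCPwork",K-.038*d,d)
E
```

```text
0.30225532864381677 [0.6742 0.008  0.3084]
0.2 [0.6613 0.0099 0.2928]
0.1 [0.6503 0.0116 0.2764]
0 [0.6409 0.0131 0.259 ]
knob [0.5522 0.0354 0.1412] TCPwork [ 0.5464 -0.0022  0.1412] [0.1508 0.9886 0.    ]
```

```bash
python3 -m creep '[0,0.04,-0.03,0.03,0.02, 0,0.04,-0.03,0.03,0.02, 0,0.04,-0.04,0.02,0.02, 0,0.04,-0.04,0.02,0.02, 0,0.04,-0.04,0.01,0.02, 0,0.04,-0.04,0,0.02, 0,0.04,-0.04,0,0.02, 0,0.04,-0.04,0,0.02, 0,0.04,-0.04,0,0]' 10
```

```text
time: 1.58
tool_pos: [0.5269, 0.1502, 0.366]
tool_rot: [3.14, 0.005, 3.005]
contact_force: [1.6, 0.3, 0.7]
opening: 0.0064
```

```bash
python3 -m creep '[0,0.04,-0.04,0,-0.01, 0,0.04,-0.04,0,-0.01, 0,0.04,-0.04,0,0, 0,0.03,-0.025,-0.02,0, 0,0,0,0,0]' 10; python3 - <<'E'
from h import *
for n in ["side","wrist"]: cv2.imwrite(f"pics/{n}1.png",cam(n)["image"][:,:,::-1])
print(telemetry.observe()["tool_pos"],telemetry.observe()["contact_force"])
E
```

```text
time: 2.2
tool_pos: [0.6828, -0.0043, 0.3429]
tool_rot: [3.14, 0.003, 2.979]
contact_force: [-0.3, 0.1, 0.6]
opening: 0.0008
[ 0.68193317 -0.00196837  0.34661524] [-0.34814042 -0.15020423  0.60530744]
```

View pics/side1.png

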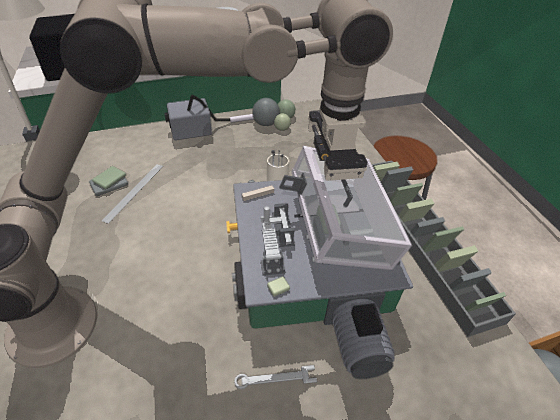

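View pics/wrist1.png

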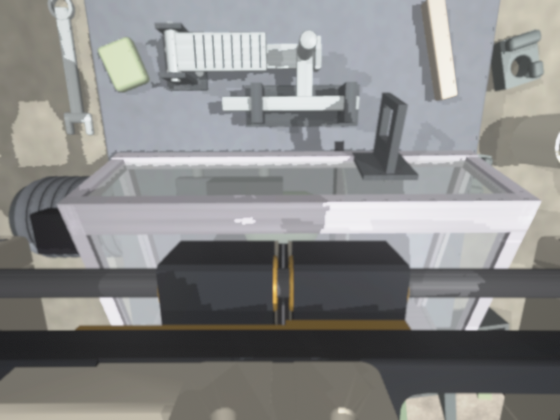

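```bash
python3 - <<'E'
from fit import *
C=cam("wrist"); M=model(f.x); st=telemetry.observe()
for n,v in M.items(): print(n,proj(C,v)[0])
tp=st["tool_pos"]; print("tip",proj(C,tp-[0,0,.025])[0], tp)
for n,p in {"knob":(308,39)}.items(): print(n,atz(C,p,M[n][2]),M[n])
a=C["image"][:260,:,::-1]; cv2.imwrite("pics/w1z.png",cv2.resize(np.ascontiguousarray(a[:130,140:380]),None,fx=3.3,fy=3.3,interpolation=cv2.INTER_CUBIC))
cv2.imwrite("pics/w1r.png",cv2.resize(np.ascontiguousarray(a[140:260]),None,fx=1.4,fy=1.4,interpolation=cv2.INTER_CUBIC))
E
```

```text
FL [500.0898 -22.5795]
FR [ 79.5883 -19.9469]
BL [446.9466 324.5596]
BR [132.9485 326.8358]
knob [304.0838  40.1421]
pnf [261.5734  32.3906]
pnb [262.4181  70.6508]
pff [170.0644  32.7419]
pfb [173.6329  71.0534]
rLf [534.9284 199.9351]
rRf [ 56.458  203.2254]
rLb [519.6182 230.6361]
rRb [ 70.5421 233.7511]
tip [284.8578 259.8444] [ 0.6815 -0.0006  0.3487]
knob [0.5519 0.0384 0.2192] [0.5522 0.0354 0.2192]
```

View pics/w1z.png

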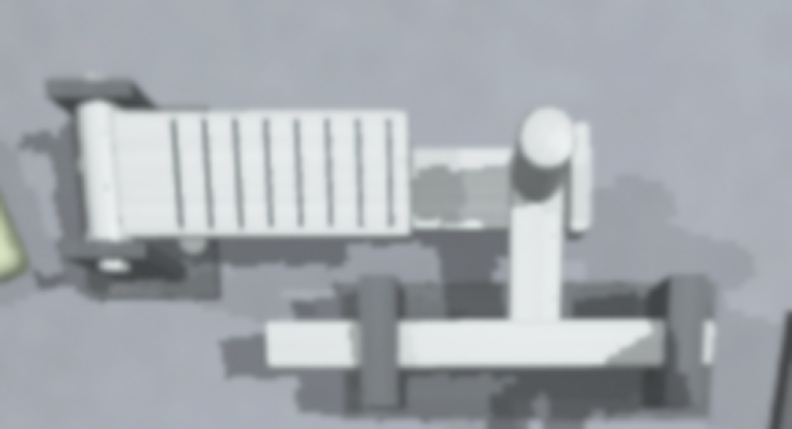

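View pics/w1r.png

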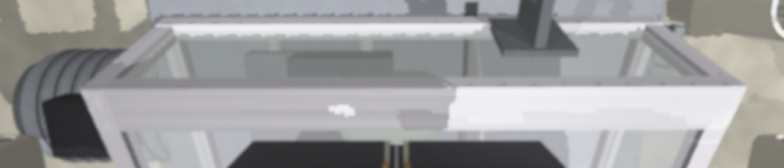

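```bash
python3 -m creep '[0,-0.01,0.009,-0.01,0, 0,0,0,-0.015,0, 0,0,0,0,0]' 10;python3 -m creep '[0,0,0,-0.01,0.01, 0,0,0,-0.005,0, 0,0,0,0,0]'
```

```text
time: 2.82
tool_pos: [0.6698, 0.0121, 0.3278]
tool_rot: [3.138, 0.017, 2.988]
contact_force: [0.7, -0.3, 1.1]
opening: 0.0003
time: 3.2
tool_pos: [0.6697, 0.0131, 0.3144]
tool_rot: [3.138, 0.02, 3.001]
contact_force: [1.1, -0.0, -0.5]
opening: 0.0007
```

```bash
python3 -m creep '[0,0.001,0,-0.006,-0.005, 0,0,0,-0.006,-0.005, 0,-0.002,0,-0.006,0, 0,0,0,0,0]'
```

```text
time: 3.7
tool_pos: [0.6689, 0.013, 0.2996]
tool_rot: [3.138, 0.025, 2.989]
contact_force: [-0.4, 0.4, 0.0]
opening: 0.0007
```

```bash
python3 - <<'E'
from h import *
a=cam("side")["image"][100:280,250:430,::-1]
cv2.imwrite("pics/s2.png",cv2.resize(np.ascontiguousarray(a),None,fx=3.3,fy=3.3,interpolation=cv2.INTER_CUBIC))
cv2.imwrite("pics/w2.png",cam("wrist")["image"][:,:,::-1])
E
```

```text
(no output)
```

View pics/s2.png

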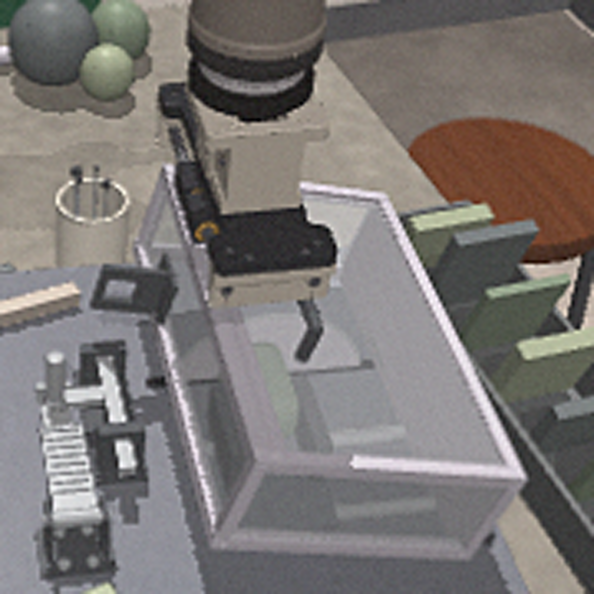

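View pics/w2.png

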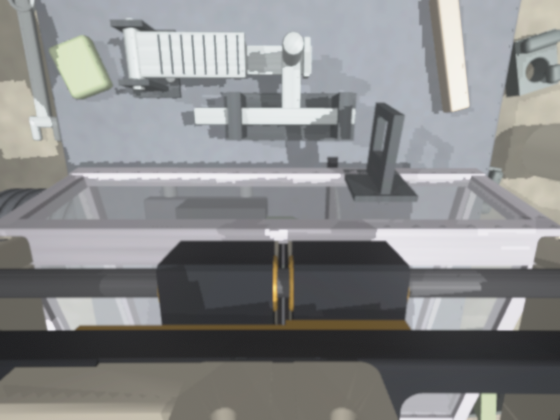

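```bash
python3 - <<'E'
from fit import *
C=cam("wrist")
for th in (.30,.28,.26,.24,.22):
    p=f.x.copy();p[7]=th;M=model(p); mf=(M["rLf"]+M["rRf"])/2; mb=(M["rLb"]+M["rRb"])/2
    print(th,proj(C,mf),proj(C,mb),proj(C,M["rLf"]),proj(C,M["rRf"]),mf,mb)
tp=telemetry.observe(); print(tp["tool_pos"],tp["contact_force"],proj(C,tp["tool_pos"]-[0.0006,0,.025]))
E
```

```text
0.3 [[276.4689 251.1214]] [[276.9391 285.3443]] [[582.8437 250.6656]] [[-32.7301 252.2755]] [0.6587 0.0103 0.2866] [0.6813 0.0069 0.2795]
0.28 [[276.5289 243.6299]] [[276.9786 278.5894]] [[578.3629 243.1433]] [[-28.0416 244.6632]] [0.6559 0.0108 0.2834] [0.6787 0.0073 0.2768]
0.26 [[276.5895 236.4353]] [[277.0189 272.0322]] [[573.8881 235.922 ]] [[-23.3596 237.3568]] [0.6533 0.0112 0.2802] [0.6762 0.0077 0.274 ]
0.24 [[276.6505 229.5364]] [[277.0601 265.6754]] [[569.4262 229.0003]] [[-18.6914 230.3545]] [0.6507 0.0116 0.2769] [0.6738 0.008  0.2712]
0.22 [[276.7118 222.9311]] [[277.102  259.5215]] [[564.9838 222.3758]] [[-14.0438 223.654 ]] [0.6482 0.0119 0.2736] [0.6714 0.0084 0.2684]
[0.6691 0.013  0.2992] [-0.3523  0.1614  0.7365] [[284.3852 258.096 ]]
```

```bash
python3 -m creep '[0,-0.006,0,-0.005,0, 0,-0.004,0,-0.006,0, 0,-0.004,0,-0.006,0, 0,-0.004,0,-0.006,0, 0,-0.002,0,-0.004,0, 0,0,0,0,0]'
```

```text
time: 4.7
tool_pos: [0.6484, 0.0141, 0.2714]
tool_rot: [3.136, 0.028, 2.99]
contact_force: [0.2, 1.3, 1.8]
opening: 0.0002
```

```bash
python3 -m creep '[0,-0.003,0,-0.005,0, 0,-0.002,0,-0.005,0, 0,-0.001,0,-0.004,0, 0,0,0,0,0]'; python3 -m creep '[0,0,0,-0.003,0, 0,0,0,-0.003,0]'
```

```text
time: 5.2
tool_pos: [0.6421, 0.0143, 0.2595]
tool_rot: [3.135, 0.031, 2.99]
contact_force: [1.2, 0.9, 1.9]
opening: 0.0004
time: 5.45
tool_pos: [0.6421, 0.0143, 0.2591]
tool_rot: [3.135, 0.037, 2.99]
contact_force: [-7.0, 2.2, 20.8]
opening: 0.0001
```

```bash
python3 -m creep '[0,0,0,0.02,0, 0.1,0,0,0.02,0, 0.26,-0.03,-0.006,0.005,0, 0.26,-0.033,-0.007,0,0, 0.26,-0.033,-0.006,0,0, 0.26,0,0,0,0, 0.26,0,0,0,0]' 20;  python3 - <<'E'
from h import *
for n in ["side","wrist"]: cv2.imwrite(f"pics/{n}3.png",cam(n)["image"][:,:,::-1])
a=cam("side")["image"][100:280,230:410,::-1]
cv2.imwrite("pics/s3.png",cv2.resize(np.ascontiguousarray(a),None,fx=3.3,fy=3.3,interpolation=cv2.INTER_CUBIC))
print(telemetry.observe()["tool_pos"],telemetry.observe()["contact_force"],telemetry.observe()["opening"])
E
```

```text
time: 6.32
tool_pos: [0.5411, -0.0087, 0.2987]
tool_rot: [-3.141, 0.026, 2.988]
contact_force: [-0.1, 0.7, -0.1]
opening: 0.0237
[ 0.54143299 -0.00843073  0.2986138 ] [-0.50914423 -0.8276315  -0.17660396] 0.023768247466026897
```

View pics/s3.png

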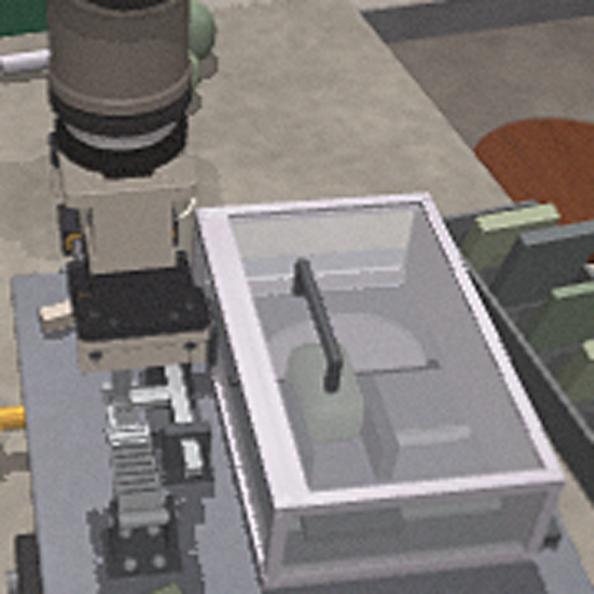

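View pics/wrist3.png

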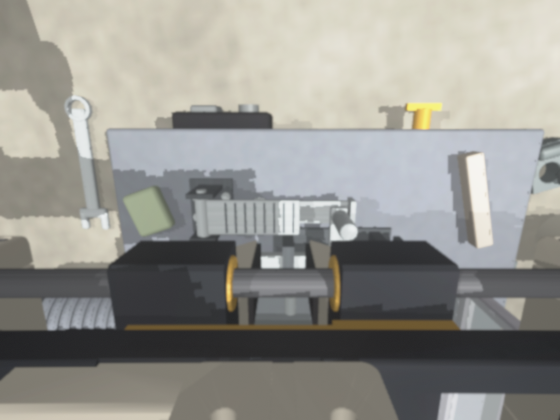

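```bash
python3 - <<'E'
from fit import *
C=cam("wrist"); M=model(f.x)
for n in ("knob","pnf","pnb","pff","pfb","FL","FR"): print(n,proj(C,M[n])[0])
st=telemetry.observe(); tp=st["tool_pos"]; d=np.array([.151,.9886,0])
for s in (-.012,.012,-.031,.031):
  print(s,proj(C,tp+s*d+[.0006,0,-.025])[0],proj(C,tp+s*d)[0])
a=C["image"][170:350,180:420,::-1]
cv2.imwrite("pics/w3z.png",cv2.resize(np.ascontiguousarray(a),None,fx=3.3,fy=3.3,interpolation=cv2.INTER_CUBIC))
a=cv2.imread("pics/side0.png")[60:150,30:150]
cv2.imwrite("pics/g0.png",cv2.resize(a,None,fx=6,fy=6,interpolation=cv2.INTER_CUBIC))
E
```

```text
knob [346.7416 232.4327]
pnf [297.3278 200.2696]
pnb [296.908  234.8997]
pff [201.6627 200.3682]
pfb [204.2636 235.0147]
FL [544.5824 128.7283]
FR [104.9007 129.5159]
-0.012 [262.8501 260.0372] [259.3461 281.4233]
0.012 [306.8346 259.9973] [310.6565 281.3773]
-0.031 [228.0158 260.0813] [218.704  281.4844]
0.031 [341.6725 259.9783] [351.3037 281.3658]
```

View pics/w3z.png

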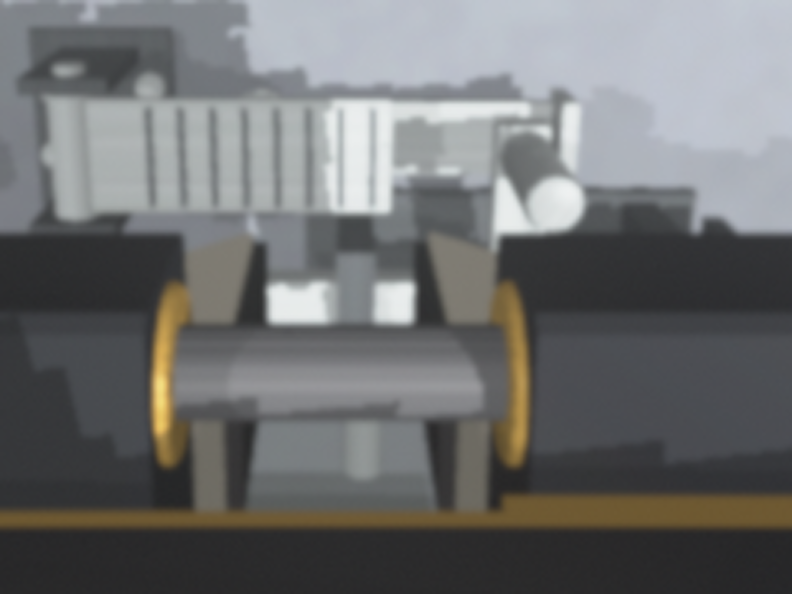

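View pics/g0.png

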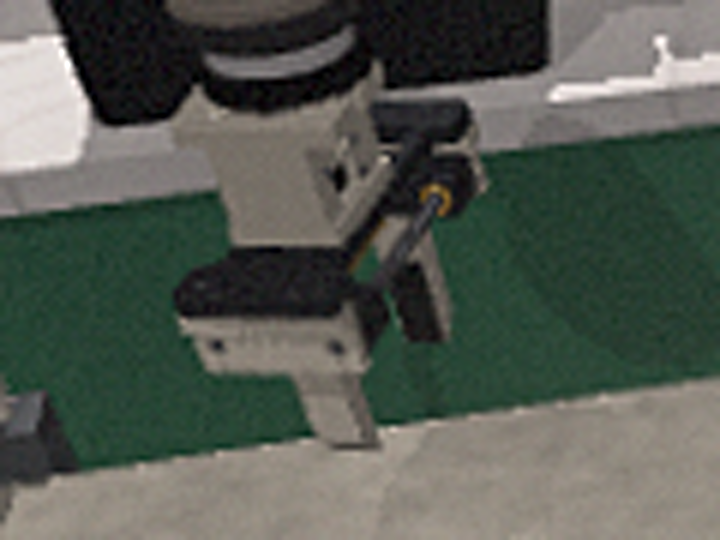

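```bash
python3 -m creep '[0.26,0.004,0.004,-0.02,0, 0.26,0,0,-0.025,0, 0.26,0,0,-0.02,0, 0.26,0,0,0,0]' 20;  python3 - <<'E'
from fit import *
C=cam("wrist"); M=model(f.x)
st=telemetry.observe(); tp=st["tool_pos"];print(tp,st["contact_force"],st["opening"])
x,y,w,zd,m,kx,ky,th=f.x
q=tp[:2]-M["knob"][:2]; print("rel knob x,y",np.cos(w)*q[0]+np.sin(w)*q[1],-np.sin(w)*q[0]+np.cos(w)*q[1])
cv2.imwrite("pics/w4.png",C["image"][:,:,::-1])
a=cam("side")["image"][140:280,220:340,::-1]
cv2.imwrite("pics/s4.png",cv2.resize(np.ascontiguousarray(a),None,fx=4.2,fy=4.2,interpolation=cv2.INTER_CUBIC))
E
```

```text
time: 7.12
tool_pos: [0.5467, -0.0039, 0.232]
tool_rot: [-3.141, 0.027, 2.99]
contact_force: [0.4, -0.1, 0.8]
opening: 0.024
[ 0.5478 -0.0041  0.2343] [ 0.4075 -0.9977  0.2749] 0.023752039716653846
rel knob x,y 0.001621424312371316 -0.0397445553639141
```

View pics/s4.png

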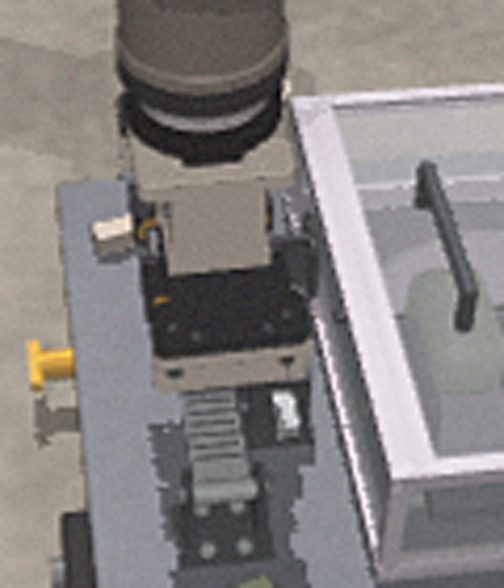

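View pics/w4.png

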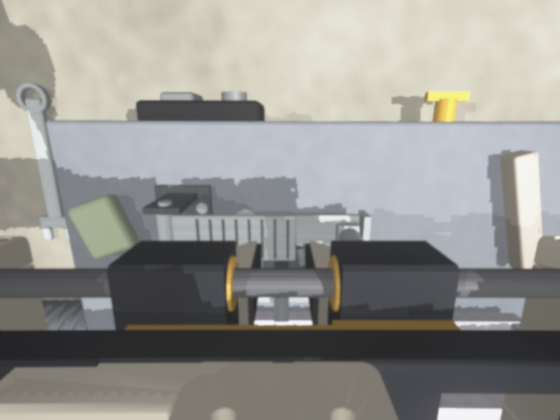

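```bash
python3 -m creep '[0.26,-0.001,-0.002,-0.008,0, 0.26,0,0,-0.008,0, 0.26,0,0,0,0]'; python3 -m creep '[0.26,0,0,-0.003,0, 0.26,0,0,-0.003,0]'
```

```text
time: 7.7
tool_pos: [0.5471, -0.0064, 0.2186]
tool_rot: [-3.141, 0.034, 2.99]
contact_force: [0.2, 0.4, 0.5]
opening: 0.0239
time: 7.95
tool_pos: [0.5473, -0.0064, 0.2126]
tool_rot: [-3.141, 0.035, 2.99]
contact_force: [0.3, -0.2, -0.1]
opening: 0.0239
```

```bash
for i in 1 2 3; do python3 -m creep '[0.26,-0.0003,0,-0.002,0]'; done
```

```text
time: 8.07
tool_pos: [0.547, -0.0064, 0.2104]
tool_rot: [-3.141, 0.035, 2.99]
contact_force: [-0.2, -0.1, -0.6]
opening: 0.0241
time: 8.2
tool_pos: [0.5467, -0.0064, 0.2082]
tool_rot: [-3.141, 0.035, 2.99]
contact_force: [-1.0, -0.3, 0.1]
opening: 0.024
time: 8.32
tool_pos: [0.5466, -0.0064, 0.2065]
tool_rot: [-3.141, 0.036, 2.99]
contact_force: [-0.9, 1.4, 4.3]
opening: 0.0237
```

```bash
for i in 1 2; do python3 -m creep '[0.26,0,0,-0.0015,0]'; done;  python3 -m creep '[0.26,0,0,-0.001,0]'
```

```text
time: 8.45
tool_pos: [0.5467, -0.0063, 0.2054]
tool_rot: [-3.141, 0.036, 2.99]
contact_force: [-0.7, -0.0, 4.7]
opening: 0.0236
time: 8.57
tool_pos: [0.5467, -0.0063, 0.2042]
tool_rot: [-3.141, 0.037, 2.99]
contact_force: [-2.4, -0.4, 6.2]
opening: 0.024
time: 8.7
tool_pos: [0.5467, -0.0063, 0.2035]
tool_rot: [-3.141, 0.037, 2.99]
contact_force: [-2.1, 1.0, 5.2]
opening: 0.0234
```

```bash
for i in 1 2; do python3 -m creep '[0.26,0,0,-0.0012,0]'; done;  python3 -m creep '[0.26,0,0,0,0]'
```

```text
time: 8.82
tool_pos: [0.5467, -0.0063, 0.2026]
tool_rot: [-3.141, 0.037, 2.99]
contact_force: [-1.7, 0.7, 5.9]
opening: 0.0237
time: 8.95
tool_pos: [0.5467, -0.0063, 0.2019]
tool_rot: [-3.141, 0.038, 2.99]
contact_force: [-1.8, 0.3, 5.8]
opening: 0.0238
time: 9.07
tool_pos: [0.5467, -0.0063, 0.2022]
tool_rot: [-3.141, 0.038, 2.99]
contact_force: [-2.1, -0.1, 6.2]
opening: 0.024
```

```bash
for i in 1 2 3; do python3 -m creep '[0.26,0,0,-0.0015,0]'; done
```

```text
time: 9.2
tool_pos: [0.5467, -0.0063, 0.2013]
tool_rot: [-3.141, 0.039, 2.99]
contact_force: [-2.0, 0.7, 7.0]
opening: 0.0235
time: 9.32
tool_pos: [0.5467, -0.0063, 0.2003]
tool_rot: [-3.141, 0.039, 2.99]
contact_force: [-2.2, 0.0, 7.7]
opening: 0.0239
time: 9.45
tool_pos: [0.5467, -0.0064, 0.1994]
tool_rot: [-3.141, 0.04, 2.99]
contact_force: [-3.4, -0.3, 8.1]
opening: 0.0237
```

```bash
python3 -m creep '[0.29,0.0002,0.0014,-0.0005,0, 0.32,0.0002,0.0014,-0.0005,0]' 20; python3 -m creep '[0.35,0.0002,0.0014,-0.0003,0, 0.38,0.0002,0.0014,-0.0003,0]'
```

```text
time: 9.7
tool_pos: [0.5471, -0.0038, 0.1997]
tool_rot: [-3.14, 0.041, 2.99]
contact_force: [-3.3, -1.4, 7.9]
opening: 0.0289
time: 9.95
tool_pos: [0.5475, -0.0011, 0.2001]
tool_rot: [-3.139, 0.042, 2.99]
contact_force: [-1.4, -1.1, 5.6]
opening: 0.0346
```

```bash
python3 -m creep '[0.38,0,0,-0.001,0]'; python3 - <<'E'
from fit import *
C=cam("wrist"); st=telemetry.observe(); print(st["tool_pos"],st["contact_force"],st["opening"])
x,y,w,zd,m,kx,ky,th=f.x; d=np.array([-np.sin(w),np.cos(w),0]); K=model(f.x)["knob"]
for s in (0,.005,.01,.024): print(s,proj(C,K+s*d)[0],proj(C,K+s*d-[0,0,.041])[0])
a=C["image"][160:340,200:440,::-1]
cv2.imwrite("pics/w5.png",cv2.resize(np.ascontiguousarray(a),None,fx=3.3,fy=3.3,interpolation=cv2.INTER_CUBIC))
E
```

```text
time: 10.07
tool_pos: [0.5475, -0.001, 0.1998]
tool_rot: [-3.14, 0.043, 2.99]
contact_force: [-3.1, 0.4, 10.1]
opening: 0.0347
[ 0.5475 -0.001   0.1999] [-3.3197  1.566   8.9744] 0.034718099110973163
0 [375.3844 303.559 ] [353.5653 259.6303]
0.005 [387.6885 303.5883] [362.9469 259.641 ]
0.01 [400.003  303.6202] [372.3334 259.6525]
0.024 [434.5486 303.7237] [398.6454 259.6891]
```

View pics/w5.png

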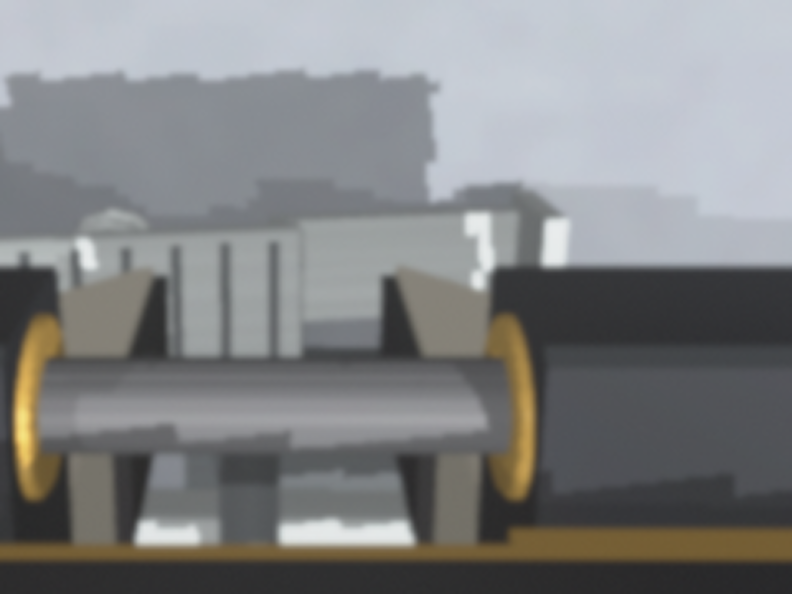

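```bash
python3 -m creep '[0.41,0.0002,0.0014,-0.0006,0, 0.44,0.0002,0.0014,-0.0006,0]' 20; python3 -m creep '[0.47,0.0002,0.0014,-0.0006,0, 0.5,0.0002,0.0014,-0.0006,0]'
```

```text
time: 10.48
tool_pos: [0.5479, 0.0016, 0.2]
tool_rot: [-3.139, 0.044, 2.99]
contact_force: [-2.6, -2.0, 7.3]
opening: 0.0399
time: 10.72
tool_pos: [0.5483, 0.0043, 0.2]
tool_rot: [-3.139, 0.045, 2.989]
contact_force: [-2.8, -1.0, 7.7]
opening: 0.0457
```

```bash
python3 - <<'E'
from fit import *
for n,(a,b,c,d) in {"wrist":(160,340,200,440),"side":(160,300,200,340),"top":(180,270,240,380)}.items():
  im=cam(n)["image"][a:b,c:d,::-1]
  cv2.imwrite(f"pics/{n}6.png",cv2.resize(np.ascontiguousarray(im),None,fx=3.3,fy=3.3,interpolation=cv2.INTER_CUBIC))
E
```

```text
(no output)
```

View pics/wrist6.png

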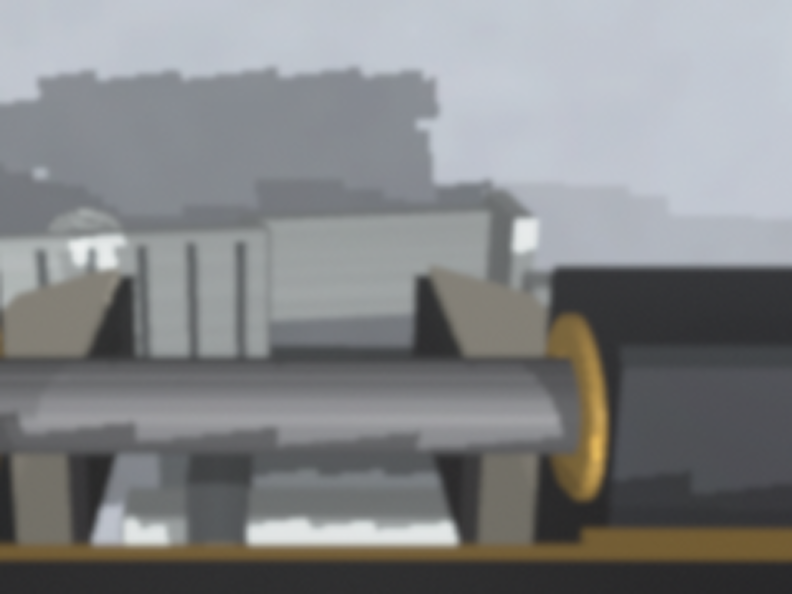

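View pics/side6.png

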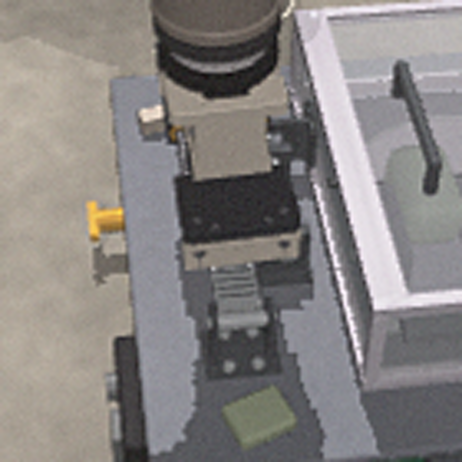

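View pics/top6.png

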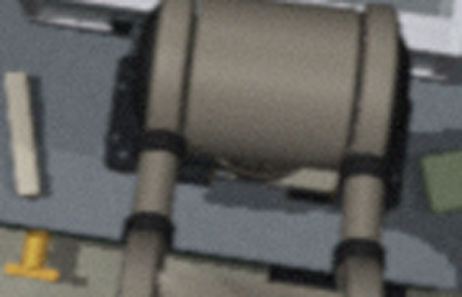

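```bash
python3 -m creep '[0.53,0.0002,0.0014,-0.0006,0, 0.56,0.0002,0.0014,-0.0006,0]' 20; python3 -m creep '[0.58,0.0001,0.001,-0.0006,0]';  python3 -m creep '[0.6,0.0001,0.001,-0.0006,0]'
```

```text
time: 11.22
tool_pos: [0.5487, 0.007, 0.2]
tool_rot: [-3.139, 0.046, 2.989]
contact_force: [-2.9, -1.7, 7.4]
opening: 0.0512
time: 11.35
tool_pos: [0.5488, 0.008, 0.2]
tool_rot: [-3.138, 0.047, 2.989]
contact_force: [-2.8, -0.6, 7.2]
opening: 0.0525
time: 11.48
tool_pos: [0.5489, 0.0089, 0.2001]
tool_rot: [-3.138, 0.048, 2.989]
contact_force: [-2.7, -1.5, 6.8]
opening: 0.0549
```

```bash
for r in 1; do python3 -m creep '[0.62,0.0001,0.001,-0.0007,0]'; python3 -m creep '[0.64,0.0001,0.001,-0.0007,0]'; python3 -m creep '[0.66,0.0001,0.001,-0.0007,0]'; done
```

```text
time: 11.6
tool_pos: [0.5491, 0.0085, 0.2002]
tool_rot: [-3.135, 0.049, 2.989]
contact_force: [-4.4, -8.9, 8.9]
opening: 0.0566
time: 11.72
tool_pos: [0.549, 0.0076, 0.2003]
tool_rot: [-3.132, 0.05, 2.989]
contact_force: [-5.3, -7.4, 9.2]
opening: 0.0581
time: 11.85
tool_pos: [0.5489, 0.0066, 0.2005]
tool_rot: [-3.128, 0.05, 2.989]
contact_force: [-5.3, -6.0, 9.1]
opening: 0.0603
```

```bash
python3 -m creep '[0.66,0.0004,0.003,-0.0005,0]' 20; python3 -m creep '[0.66,0.0004,0.003,-0.0005,0]';python3 - <<'E'
from fit import *
for n,(a,b,c,d) in {"wrist":(160,340,200,440),"side":(160,300,200,340)}.items():
  im=cam(n)["image"][a:b,c:d,::-1]
  cv2.imwrite(f"pics/{n}7.png",cv2.resize(np.ascontiguousarray(im),None,fx=3.3,fy=3.3,interpolation=cv2.INTER_CUBIC))
E
```

```text
time: 11.98
tool_pos: [0.5489, 0.0066, 0.2008]
tool_rot: [-3.123, 0.051, 2.989]
contact_force: [-5.3, -15.5, 8.7]
opening: 0.0608
time: 12.1
tool_pos: [0.5489, 0.0065, 0.2011]
tool_rot: [-3.117, 0.051, 2.99]
contact_force: [-5.9, -13.1, 8.7]
opening: 0.0604
```

View pics/wrist7.png

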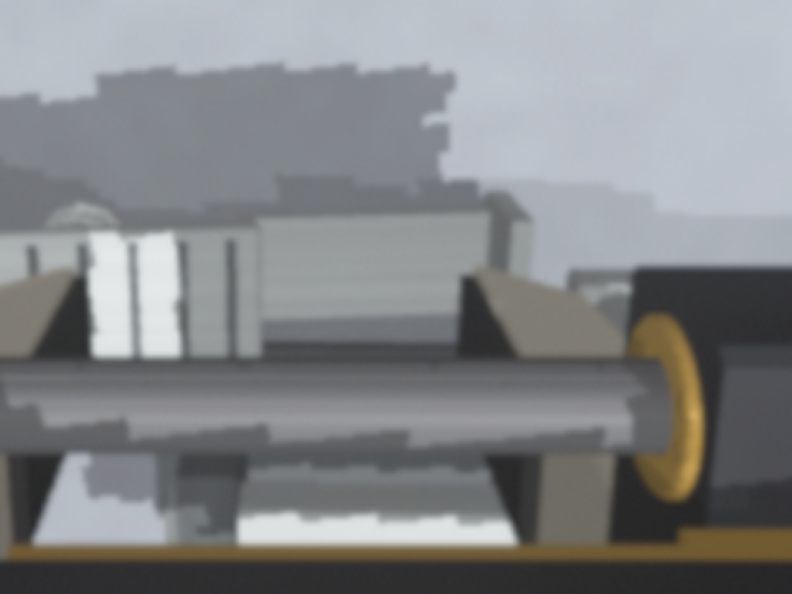

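View pics/side7.png

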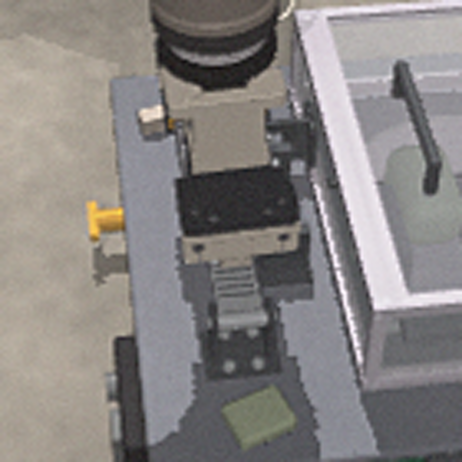

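```bash
python3 -m creep '[0.66,-0.0001,-0.001,-0.0005,0]' 20; python3 -m creep '[0.66,0,0,0.004,0,0.66,0,0,0.006,0,0.66,0,0,0.01,0]'; python3 -m creep '[0.66,0,0,0.03,0,0.66,0,0,0.05,0,0.66,-0.02,0,0.05,0,0.66,-0.05,0.02,0.04,0,0.66,-0.05,0.04,0,0,0.66,-0.04,0.04,0,0,0.66,-0.04,0.04,0,0, 0.66,0,0.05,0,0, 0.66,0,0.05,0,0, 0.66,0,0,0,0]'
python3 - <<'E'
from fit import *
for n,(a,b,c,d) in {"side":(140,300,220,400),"top":(150,270,220,400)}.items():
  im=cam(n)["image"]; cv2.imwrite(f"pics/{n}8f.png",im[:,:,::-1]); im=im[a:b,c:d,::-1]
  cv2.imwrite(f"pics/{n}8.png",cv2.resize(np.ascontiguousarray(im),None,fx=4,fy=4,interpolation=cv2.INTER_CUBIC))
E
```

```text
time: 12.42
tool_pos: [0.5489, 0.0051, 0.2013]
tool_rot: [-3.117, 0.052, 2.989]
contact_force: [-0.5, 5.7, 7.2]
opening: 0.0605
time: 12.8
tool_pos: [0.5486, 0.005, 0.2213]
tool_rot: [-3.118, 0.05, 2.988]
contact_force: [0.9, 0.5, -0.8]
opening: 0.0604
time: 14.05
tool_pos: [0.3448, 0.2481, 0.3967]
tool_rot: [-3.121, 0.055, 2.986]
contact_force: [-0.5, -1.1, 0.2]
opening: 0.0605
```

View pics/side8.png

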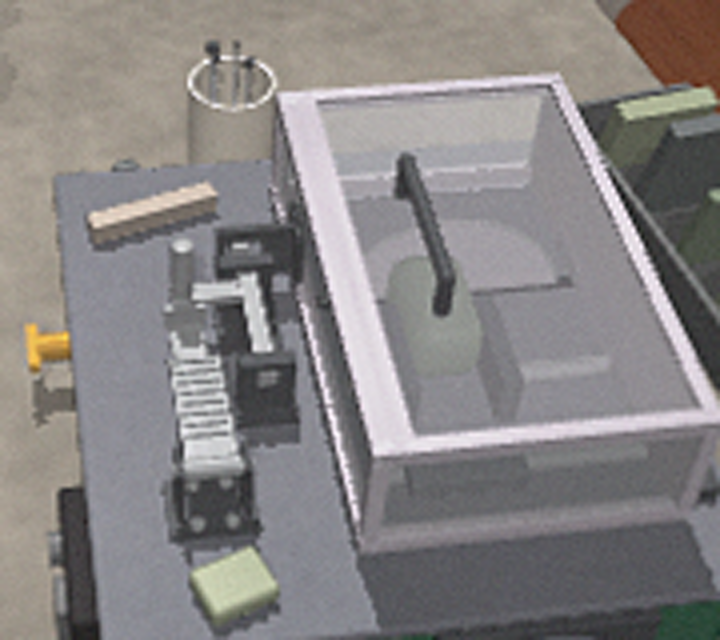

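View pics/top8.png

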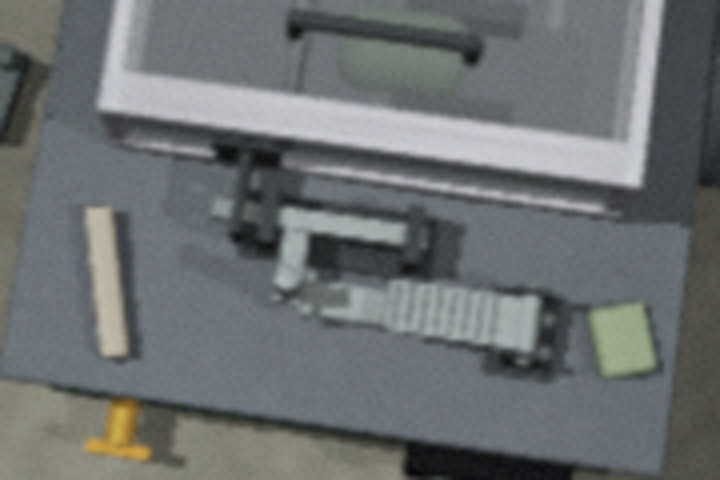

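```bash
python3 - <<'E'
from fit import *
z=lambda p,s,o:((p[0]+.5)/s-.5+o[0],(p[1]+.5)/s-.5+o[1])
t=lambda *p:z(p,4,(220,150)); s=lambda *p:z(p,4,(220,140))
x,y,w,zd,m,kx,ky,th=f.x; d=np.array([-np.sin(w),np.cos(w),0]); K=model(f.x)["knob"]
print("knob obs",t(288,290),s(181,246))
for q in (.018,.021,.024): print(q,proj(T,K+q*d)[0],proj(S,K+q*d)[0])
o,dd=ray(S,s(181,246)); X=atz(S,s(181,246),K[2]); print("side slide",(X-K)@d, "ref", (atz(S,O["knob"][1],K[2])-K)@d)
for a in (0,.02,.04):
  p=f.x.copy();p[7]=a;M=model(p); print(a,[ (proj(T,M[n])[0].round(1),proj(S,M[n])[0].round(1)) for n in ("rLf","rRf","rRb")])
print("obs rLf",t(100,107),s(276,95),"rRf",t(640,186),s(378,455))
im=S["image"][170:290,250:310,::-1]
cv2.imwrite("pics/side9.png",cv2.resize(np.ascontiguousarray(im[:60]),None,fx=10,fy=10,interpolation=cv2.INTER_CUBIC))
E
```

```text
knob obs (291.625, 222.125) (264.875, 201.125)
0.018 [294.7012 219.8053] [266.0429 202.7261]
0.021 [293.3616 219.6102] [265.8842 201.8621]
0.024 [292.0223 219.4152] [265.7262 201.0019]
side slide 0.023818379895387317 ref -9.926826897295635e-07
0 [(array([244. , 177.7]), array([288.7, 163.1])), (array([379.9, 197.1]), array([313.3, 254.1])), (array([381.1, 186.6]), array([324.6, 253. ]))]
0.02 [(array([243.9, 176.5]), array([289.4, 161.9])), (array([380.2, 195.9]), array([314.3, 252.9])), (array([381.4, 185.5]), array([325.6, 251.9]))]
0.04 [(array([243.9, 175.3]), array([290.2, 160.7])), (array([380.6, 194.8]), array([315.3, 251.6])), (array([381.8, 184.3]), array([326.7, 250.8]))]
obs rLf (244.625, 176.375) (288.625, 163.375) rRf (379.625, 196.125) (314.125, 253.375)
```

View pics/side9.png

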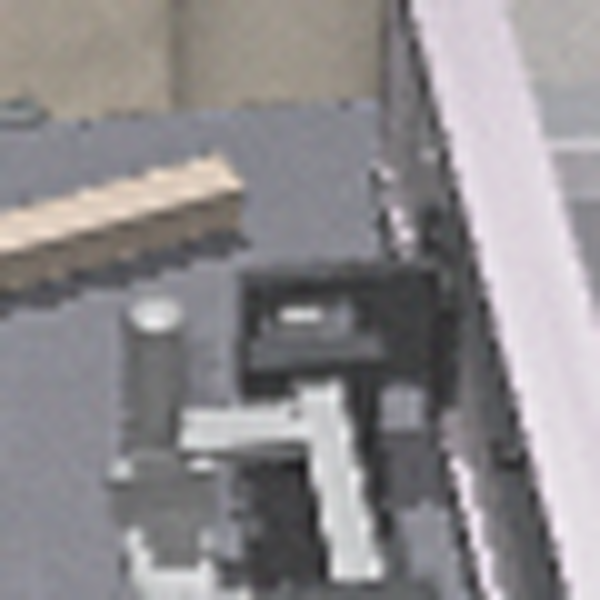

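```bash
python3 - <<'E'
import cv2,numpy as np
a=cv2.imread("pics/side0.png");b=cv2.imread("pics/side8f.png")
r=[cv2.resize(i[205:280,245:305],None,fx=6,fy=6,interpolation=cv2.INTER_CUBIC) for i in (a,b)]
cv2.imwrite("pics/cmp.png",np.hstack(r))
g=lambda i:cv2.cvtColor(i,cv2.COLOR_BGR2GRAY).astype(np.float32)
for nm,(y0,y1,x0,x1) in {"pad":(226,260,260,282),"blank":(275,300,265,292),"stick":(183,203,240,276),"wrench":(360,395,230,320)}.items():
    print(nm,cv2.phaseCorrelate(g(a)[y0:y1,x0:x1],g(b)[y0:y1,x0:x1]))
E
```

```text
pad ((0.1894695944633984, -0.2249393734643199), 0.6945881716631077)
blank ((0.5312877546840156, 0.34133404234035325), 0.9506113659894024)
stick ((0.41473384343611386, 0.07724244163881444), 0.699904031223721)
wrench ((-0.023222495793135067, 0.005859378445364882), 0.9992352422372794)
```

View pics/cmp.png

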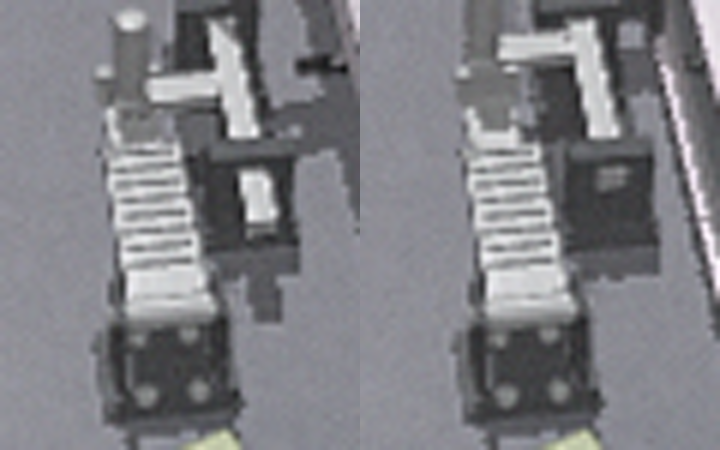

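View pics/side8f.png

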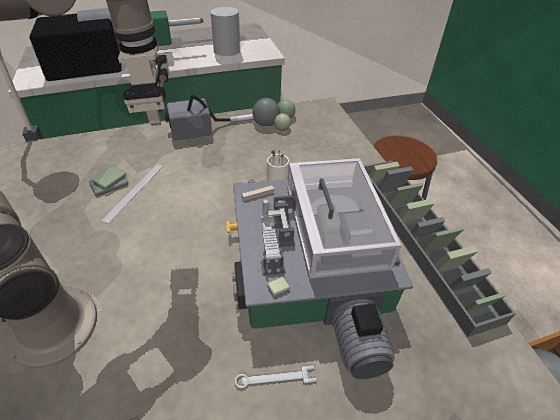

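```bash
python3 - <<'E'
from cell import workorder
print(workorder.hand_in())
E
```

```text
the job is handed in; nothing more can be done
None
```

The job is handed in at about 14 s on the robot's clock: the hood is shut, the bolt is home through its eye, and the catch has sprung up behind it.

**What I did**
- **Hood:** I pushed the front rail down with the closed fingertips. It stopped at the shut height with about 21 N on the tool.
- **Catch and bolt:** One fingertip held the catch pad down about 7–8 mm at 6–10 N. Opening the jaws pushed the knob along with the other fingertip until it hit its stop, at about 13–15 N. I then lifted the hand straight up and moved it clear.

**Last checks**
- **Bolt:** the side picture puts the knob 23.8 mm along, where home is 24. The bar shows through the eye.
- **Hood:** the rail's corners match an opening angle of 0 to 0.02 rad.
- **Catch:** the pad is back where it started to within about 0.3 pixel, and the tooth shows behind the arm.
- **Bystanders:** the wrench, dressing stick and jade blank match the first picture to about 0.6 pixel; the blank moved most. I judged that to be measurement noise and did not check it against another view. I did not measure the carvings and the bur cup.

**What disagreed**
- **Catch force:** the pad felt softer than described for where I pressed it.
- **Finger thickness:** where the bolt stopped suggests the fingers are about 15 mm thick rather than the 19 mm I worked out.
- **Tool tilt:** the tool tilted by up to 0.055 rad during the moves, with no visible effect.

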